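Open a press-fit charger case evenly with a wedge

TASK

Open the charger case in the blue jig evenly: take the orange wedge from its plywood stand and press it straight down into the pry notches at the two ends of the seam in turn, sloping face towards the green half, a little at a time so that neither end ever gets more than 5 mm ahead of the other, until the 8 mm orange tongue is clear of the grey half at both ends. Then put the wedge back upright and fully home in the slot of its stand and let go. Pry with the wedge only, keep the gripper and arm off the jig and case, and leave the other things on the bench where they are.

Things in the scene. Friction and masses are not known exactly. Their poses are not given: they have to be found in the camera images.
- jig: Blue jig fixed to the bench, plate 116 x 190 x 12 mm, fence 62 mm high, holding the case on edge: 150 mm long, seam facing up, top 88 mm above the bench. Origin: on the bench under the middle of the closed seam. x: opening direction, from the fixed grey half to the green half (away from the robot); y: along the seam to its left end; z up. The grey half fills x -34 to -6 mm.
- notch_left (a point): Middle of the left (+y) pry notch of the closed case, top edge: jig frame (-3, 58, 88) mm, axes as the jig's. Each notch spans 40 to 75 mm from the middle of the seam, open upward and at the case's end, 76 mm deep, 6 mm wide in x: from the grey wall at x = -6 to the green half's inner face, at x = 0 when closed. Between the notches the grey half reaches x = 0.
- notch_right (a point): Middle of the right (-y) pry notch of the closed case, at the top edge: jig frame (-3, -58, 88) mm. Axes as the jig's.
- left_gap (a joint): How far the left (+y) end of the green half is open, rad: 0 closed, stop at 0.138; starts at 0 to 0.015. The gap at the left notch is 116 mm x this angle (8 mm = 0.069). The press fit yields to about 5 N pushed sideways at that end, stays where left (no spring back); pushing at one end leaves the other end's gap as it is.
- right_gap (a joint): The same for the right (-y) end.
- cover_left (a point): Point on the green half's inner face, top edge, at the left notch; its jig x is the left gap. The green half is 30 mm thick, 150 mm long; its orange press-fit tongue (8 mm, mid-seam) slides out of the grey half as it opens. Axes are the green half's: x opening direction, y along it, z up.
- cover_right (a point): The same at the right notch; its jig x is the right gap.
- cover_mid (a point): Middle of the green half's inner face at the top edge; axes of the green half, parallel to the jig's when both ends are equally open.
- stand: Plywood block 70 x 64 mm, 86 mm high, on a foot 110 x 100 x 8 mm, fixed to the bench left or right of the jig. Origin: bottom centre. Vertical through slot in its top, 23 (stand x) by 29 mm (stand y). Seated, the wedge's origin is on the stand's axis 16 mm above the bench, axes within 2 degrees of the stand's; the stand's x is within 45 degrees of the jig's x.
- wedge: Orange wedge, 0.14 kg, point down in the stand. Origin: handle axis at tip height; z up the handle, y across the blade. Blade 24 mm wide, z 0 to 70: flat back at x = -9 mm, sloping front from x = -7 at the tip evenly to +9 at z = 70. Collar 34 x 40 mm, z 70 to 76, rests on the stand. Black handle 24 (x) by 30 mm (y), z 76 to 138, to be gripped across x.
- spray_can: Green spray can, 66 mm across, 190 mm high, a bystander. Origin: bottom centre.
- socket_rail: Black rail 260 mm long with nine steel sockets, 42 mm high, a bystander. Origin: bottom centre.
- tape_measure: Yellow tape measure, 70 x 36 x 64 mm, a bystander. Origin: bottom centre.
- glue: Small amber bottle with a white cap, 40 mm across, 85 mm high, a bystander. Origin: bottom centre.
- screwdriver: Screwdriver lying between jig and stand, pointing away from the robot, under 40 mm high, a bystander. Origin: its middle, underside.
- marker: Black and orange marker, 130 x 22 x 12 mm, a bystander. Origin: bottom centre.
There are look-alikes about, which are no part of the job. There is more than one size of the jig; the job needs the largest.

How it is judged:
By the outcome, as a careful person would: the job done as asked, in the order asked, and still so for the second after the job is handed in, with the robot touching nothing.
It also fails if it takes over 72 s, if anything falls off the work surface, if the arm or the gripper's body presses on something with over 40 N, if the wrist force passes 120 N, or if a joint passes its speed limit or range.

ROBOT

A 7-joint arm with a two-finger parallel gripper is mounted at the origin on the work surface. World frame = base frame: x ahead of the robot, y to its left, z up, the work surface at z = 0. Lengths are in m, angles in rad, forces in N, time in s.
With the tool pointing down it reaches from about 0.4 to 0.85 m from the base axis. Payload 10.4 kg.
Tool frame: the origin (TCP) lies at the very end of the fingers, on their centre line; the grasp point (between the pads) lies 19 mm behind it; z points along the fingers, y is the line along which they close (so a half turn about z gives the same grasp; the last joint's range is limited). The gripper opens to 85 mm and grips with 20 to 120 N. Pads are 22 mm wide; open, the fingers measure 114 mm over their backs; the gripper's body (76 mm by 85 mm) begins 54 mm behind the grasp point. The pads swing forward as they close: fully open they stand 13 mm farther back than shut.
Start: joints at [-1.272, 0.332, -0.065, 1.46, 0.022, 1.35, -0.088], TCP at [0.198, 0.593, 0.231] pointing down, gripper open.
Joint ranges: [-2.6, 2.6], [-0.5, 2.12], [-1.47, 1.34], [0.16, 2.42], [-1.27, 4.41], [0.06, 2.06], [-2.6, 2.6]. Speed limits (rad/s): [2.22, 2.22, 2.79, 2.79, 3.14, 3.14, 3.14].

INTERFACE

Orientations are given as a unit quaternion [x, y, z, w].
In Python, from workcell import * gives the robot as it stands.
- The arm moves only by the tool step_arm, never from a script. Its argument "commands" is one flat list of numbers, 7 for each row, row after row: the finger opening in mm, from 0 to 85.4, then the shift along the world's x, y, z as a fraction of full scale, then the turn, a rotation vector about the world's x, y, z as a fraction of full scale. A call has exactly 10 rows; each row is the pose to reach, as a shift and turn from the pose commanded when the call began, turning the shorter way round; what a row does not reach only later rows make up. Full scale, the value 1, is 0.6 m for a shift and pi rad for a turn. A row lasts 1/8 s, in which the tool goes at most 62.5 mm and 10.7 degrees, less where a joint would pass 70% of its speed; a pose out of reach is approached as far as the arm can. A call with a number of a shift or a turn outside -1 to 1 is refused whole. A call with a gripper value outside its range is refused whole. The fingers move at their own pace and stop on an object; "squeeze" is the grip in N (left out, the last holds). Time passes only in rows, so rows that repeat a pose let the fingers close, or fill a call up. It gives the time, the measured TCP pose, the force, the opening and the grip force at its end, in the units of the state.
- get_obs(): the state, without advancing time (a new reading comes with each control period).
- camera(name): name is "scene" or "side" or "wrist"; returns the picture (384x512x3 uint8, red, green, blue); there is no depth.
- camera_params(name): a dict with "mtx" (3x3 intrinsics, pixels), "extrinsics" (4x4, takes a point from world to camera coordinates); the wrist camera has in their place "tool_from_camera" (4x4, takes a point from camera to tool coordinates, whose origin is the TCP and whose axes are the flange's). Camera axes: x right, y down, z forward; pixel columns grow to the right and rows downward; lengths in m; the calibration is good to about 2 mm. The wrist camera is an equidistant fisheye: a pixel r from the principal point sees the ray r / f radians off the axis. A picture is of the moment at which its call begins: read the wrist's pose just before it. camera_params takes no time and is no camera call.
- hand_in(): hands the job in; it is judged then, once.
The state is a dict: "clock": time; "joint_pos": joint angles; "joint_velocities": joint speeds; "tau": joint torques, N m; "position": TCP position; "ee_rot": TCP orientation; "ft_force": force on the tool from outside, world axes, zero at the start; "torque": the same for the moment, N m; "grip_width": opening from 0.0 (shut) to 1.0 (fully open); "grasp_force": force on a finger pad.
Only numpy, scipy, OpenCV 4.12 (cv2) and the standard library are available. Lean on these libraries where they do the work, as an engineer would, in place of code of your own. Each camera call takes 0.05 s, during which the arm holds its last target. There are 200 camera calls.

## Working session

There is one attempt and no reset: what is moved stays moved. The work goes in short steps, Python scripts to look and compute and a tool call to move; the robot and the scene stay as the last step left them, time stands still between calls to the robot, and variables do not carry over. Pictures are saved under pics/ and viewed, at most 10 in all, crops included, and the job is handed in when it is done.

Besides the shell and the picture viewer there is one more tool, called as name(argument=value, ...), one argument or row to a line, values as JSON. step_arm: Moves the arm, as the interface text tells. Its arguments: {"type":"object","properties":{"commands":{"type":"array","items":{"type":"number"}},"squeeze":{"type":"number"}},"required":["commands"]}

```bash
mkdir -p pics
python3 - <<'E'
from workcell import *
import cv2,numpy as np
o=get_obs();print({k:np.round(v,3) for k,v in o.items()})
for n in("scene","side"):
    im=camera(n);cv2.imwrite(f"pics/{n}0.png",im[:,:,::-1]);p=camera_params(n);print(n,p)
a=cv2.imread("pics/scene0.png");b=cv2.imread("pics/side0.png")
cv2.imwrite("pics/s.png",cv2.resize(a,(800,600),interpolation=cv2.INTER_CUBIC));cv2.imwrite("pics/d.png",cv2.resize(b,(800,600),interpolation=cv2.INTER_CUBIC))
print(camera_params("wrist"))
E
```

```text
{'clock': np.float64(0.0), 'joint_pos': array([-1.272,  0.333, -0.065,  1.461,  0.022,  1.35 , -0.089]), 'joint_velocities': array([-0.001, -0.001,  0.001, -0.   ,  0.   ,  0.   ,  0.001]), 'tau': array([ 1.0000e-03, -6.2546e+01,  5.0000e-02, -3.9161e+01,  1.6000e-02,
        1.0000e-02, -0.0000e+00]), 'position': array([0.198, 0.593, 0.231]), 'ee_rot': array([ 0.16 ,  0.987, -0.001, -0.   ]), 'ft_force': array([-0.53 , -0.074, -0.154]), 'torque': array([-0.031, -0.053,  0.052]), 'grasp_force': np.float64(0.0), 'grip_width': np.float64(1.003)}
scene {'mtx': array([[391.52725247,   0.        , 257.12943028],
       [  0.        , 391.52725247, 189.67450767],
       [  0.        ,   0.        ,   1.        ]]), 'extrinsics': array([[-0.24631778,  0.96905905, -0.0158782 ,  0.07189891],
       [ 0.57155944,  0.13201047, -0.80987224, -0.25716668],
       [-0.78271793, -0.20856127, -0.58639137,  1.93240353],
       [ 0.        ,  0.        ,  0.        ,  1.        ]])}
side {'mtx': array([[496.28454339,   0.        , 253.29172852],
       [  0.        , 496.28454339, 191.12663249],
       [  0.        ,   0.        ,   1.        ]]), 'extrinsics': array([[ 0.82122528, -0.57051613, -0.0100187 , -0.40541162],
       [-0.44933168, -0.63576578, -0.62761686,  0.32702508],
       [ 0.351696  ,  0.51991655, -0.7784579 ,  1.48602567],
       [ 0.        ,  0.        ,  0.        ,  1.        ]])}
{'mtx': array([[297.31863964,   0.        , 251.15943275],
       [  0.        , 297.31863964, 192.7295596 ],
       [  0.        ,   0.        ,   1.        ]]), 'tool_from_camera': array([[-1.41842102e-04, -9.58495486e-01, -2.85107670e-01,
         7.23275306e-02],
       [ 9.99999809e-01,  3.56526917e-05, -6.17363325e-04,
         7.02447479e-04],
       [ 6.01904816e-04, -2.85107703e-01,  9.58495298e-01,
        -1.41961334e-01],
       [ 0.00000000e+00,  0.00000000e+00,  0.00000000e+00,
         1.00000000e+00]])}
```

View pics/s.png

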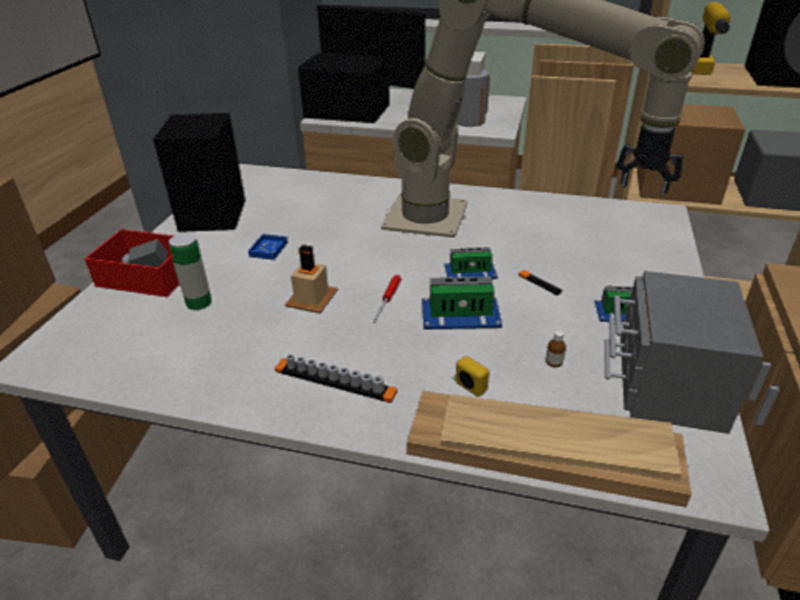

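View pics/d.png

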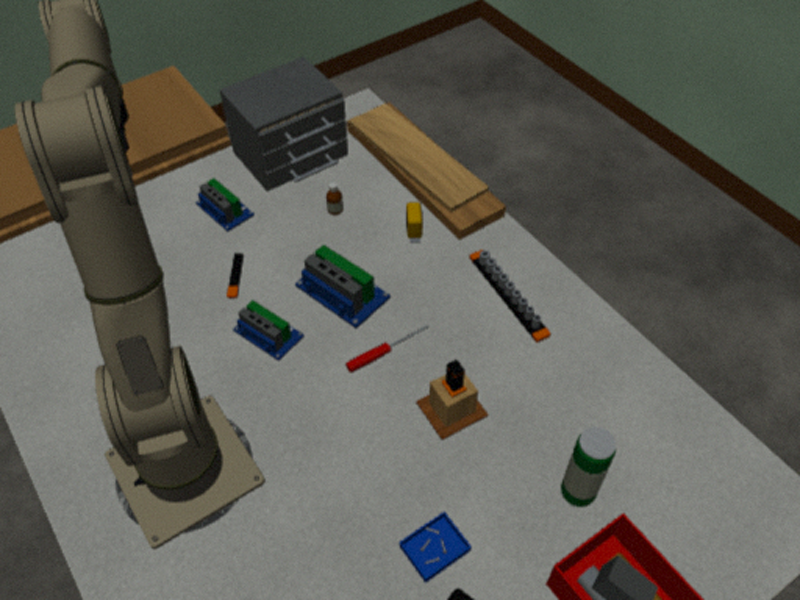

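The pictures show three jigs: scene (461,305), the largest; scene (471,263), small; and scene (615,300), small, behind the drawers. In the side picture they are at (342,285), (268,328) and (225,203). There is only one stand with a wedge, at scene (310,285) and side (452,400). I choose the jig at scene (461,305) and will check it in crops.

Run:
```python
import cv2,numpy as np
a=cv2.imread("pics/scene0.png");b=cv2.imread("pics/side0.png")
def c(im,x,y,w,h,s):return cv2.resize(im[y:y+h,x:x+w],None,fx=s,fy=s,interpolation=cv2.INTER_CUBIC)
# each 100x75 ->x4 =400x300 tiles
t=np.vstack([np.hstack([c(a,250,150,80,60,5),c(a,160,145,80,60,5)]),np.hstack([c(b,180,148,80,60,5),c(b,250,222,80,60,5)])])
cv2.imwrite("pics/c1.png",t)
```

```text
(no output)
```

View pics/c1.png

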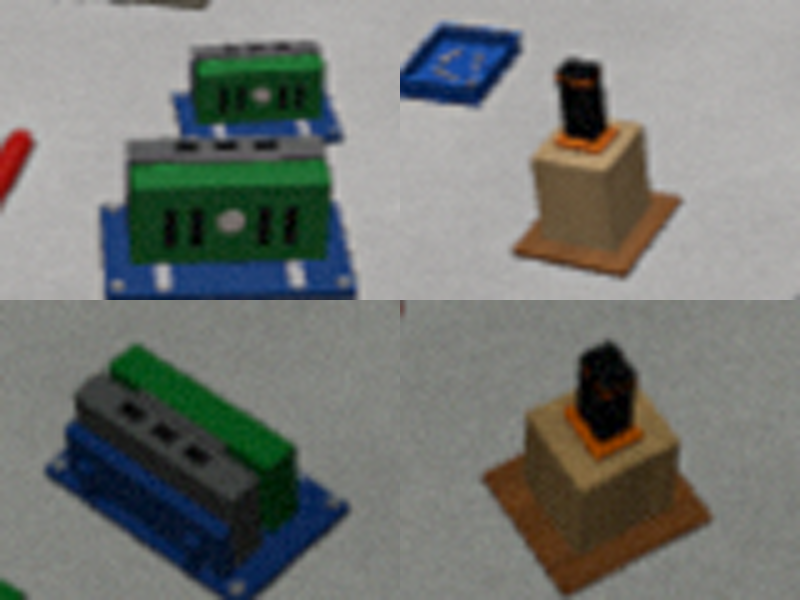

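Top-left shows the largest jig: green top front corners at crop (132,190) and (328,186). Top-right and bottom-right show the orange-collared wedge in the plywood stand, with its foot corners visible. I'll get a rough localization from these.

```bash
cat > h.py <<'E'
from workcell import *
import cv2,numpy as np
from scipy.spatial.transform import Rotation as R
from scipy.optimize import least_squares
def T(p,q):
    M=np.eye(4);M[:3,:3]=R.from_quat(q).as_matrix();M[:3,3]=p;return M
def ray(n,uv,pose=None):
    P=camera_params(n);K=P["mtx"];x=(uv[0]-K[0,2])/K[0,0];y=(uv[1]-K[1,2])/K[1,1]
    if n=="wrist":
        r=np.hypot(x,y);d=np.array([x/r*np.sin(r),y/r*np.sin(r),np.cos(r)]);M=pose@P["tool_from_camera"]
    else: d=np.array([x,y,1]);M=np.linalg.inv(P["extrinsics"])
    return M[:3,3],M[:3,:3]@d
def onz(n,uv,z,pose=None):
    o,d=ray(n,uv,pose);return (o+d*(z-o[2])/d[2])
def proj(n,X,pose=None):
    P=camera_params(n);K=P["mtx"]
    M=np.linalg.inv(pose@P["tool_from_camera"]) if n=="wrist" else P["extrinsics"]
    c=M[:3,:3]@X+M[:3,3]
    if n=="wrist":
        h=np.hypot(c[0],c[1]);t=np.arctan2(h,c[2]);m=c[:2]/h*t
    else: m=c[:2]/c[2]
    return np.array([K[0,0]*m[0]+K[0,2],K[1,1]*m[1]+K[1,2]])
def fit(obs,x0):
    "obs: (cam,uv,local xyz,pose); fit x,y,yaw"
    def f(p):
        A=R.from_euler('z',p[2]).as_matrix()
        return np.concatenate([proj(n,A@np.array(L)+[p[0],p[1],0],ps)-uv for n,uv,L,ps in obs])
    s=least_squares(f,x0,loss='soft_l1');return s.x,f(s.x).reshape(-1,2)
E
python3 - <<'E'
from h import *
S=lambda x,y,ox,oy:np.array([ox+x/5,oy+y/5])
f=[("scene",S(115,252,160,145),.008),("scene",S(228,275,160,145),.008),("scene",S(281,200,160,145),.008),
("side",S(85,178,250,222),.008),("side",S(167,292,250,222),.008),("side",S(311,218,250,222),.008),
("scene",S(132,190,250,150),.088),("scene",S(328,186,250,150),.088),("scene",S(107,297,250,150),.012),("scene",S(355,297,250,150),.012),
("side",S(296,146,180,148),.088),("side",S(135,45,180,148),.088),("side",S(48,170,180,148),.012),("side",S(348,207,180,148),.012),
("scene",S(183,65,160,145),.154),("side",S(207,47,250,222),.154)]
for n,u,z in f:print(n,u,onz(n,u,z).round(4))
E
```

```text
scene [183.  195.4] [ 0.5549 -0.2344  0.008 ]
scene [205.6 200. ] [ 0.5628 -0.1369  0.008 ]
scene [216.2 185. ] [ 0.4579 -0.1299  0.008 ]
side [267.  257.6] [ 0.4489 -0.1404  0.008 ]
side [283.4 280.4] [ 0.4426 -0.2346  0.008 ]
side [312.2 265.6] [ 0.547  -0.2448  0.008 ]
scene [276.4 188. ] [0.5326 0.1355 0.088 ]
scene [315.6 187.2] [0.4954 0.2744 0.088 ]
scene [271.4 209.4] [0.5665 0.1248 0.012 ]
scene [321.  209.4] [0.5247 0.3037 0.012 ]
side [239.2 177.2] [0.5266 0.129  0.088 ]
side [207. 157.] [0.4864 0.2708 0.088 ]
side [189.6 182. ] [0.4048 0.2673 0.012 ]
side [249.6 189.4] [0.5592 0.1168 0.012 ]
scene [196.6 158. ] [ 0.4995 -0.1823  0.154 ]
side [291.4 231.4] [ 0.5059 -0.1803  0.154 ]
```

Rough estimates: stand at (0.502, -0.186) with yaw about -2.5°, jig at (0.481, 0.194) with yaw about 15.5°. First I'll go high over the jig for a wrist view.

step_arm(
  commands=[85,0.472,-0.665,0.115,0,0,-0.312,85,0.472,-0.665,0.115,0,0,-0.312,85,0.472,-0.665,0.115,0,0,-0.312,85,0.472,-0.665,0.115,0,0,-0.312,85,0.472,-0.665,0.115,0,0,-0.312,85,0.472,-0.665,0.115,0,0,-0.312,85,0.472,-0.665,0.115,0,0,-0.312,85,0.472,-0.665,0.115,0,0,-0.312,85,0.472,-0.665,0.115,0,0,-0.312,85,0.472,-0.665,0.115,0,0,-0.312],
  squeeze=70,
)

```text
clock: 1.35
position: [0.4805, 0.1943, 0.2999]
ee_rot: [0.606, 0.796, -0.0, -0.0]
ft_force: [0.4, 1.0, 0.1]
grip_width: 0.996
grasp_force: 0.0
```

Run:
```python
from h import *
o=get_obs();im=camera("wrist");np.savez("w1.npz",p=o["position"],q=o["ee_rot"])
print(o["position"],o["ee_rot"],o["joint_pos"].round(2),o["clock"])
cv2.imwrite("pics/w1.png",im[:,:,::-1])
cv2.imwrite("pics/w1b.png",cv2.resize(im[:,:,::-1],(800,600),interpolation=cv2.INTER_CUBIC))
P=T(o["position"],o["ee_rot"])
A=R.from_euler('z',15.5,degrees=True).as_matrix()
for L in [(.03,.075,.088),(.03,-.075,.088),(-.034,.075,.088),(0,-.075,.088)]:print(L,proj("wrist",A@np.array(L)+[.481,.194,0],P)*800/512)
```

```text
[0.48046642 0.19433821 0.29994125] [ 6.05886171e-01  7.95551269e-01 -2.28700192e-04 -2.71366186e-04] [-0.82  0.06  0.37  1.65 -0.02  1.44 -0.18] 1.35
(0.03, 0.075, 0.088) [432.24192043 164.92854306]
(0.03, -0.075, 0.088) [429.00015359 351.06752574]
(-0.034, 0.075, 0.088) [347.25064867 165.16017513]
(0, -0.075, 0.088) [392.68580664 351.21731684]
```

View pics/w1b.png

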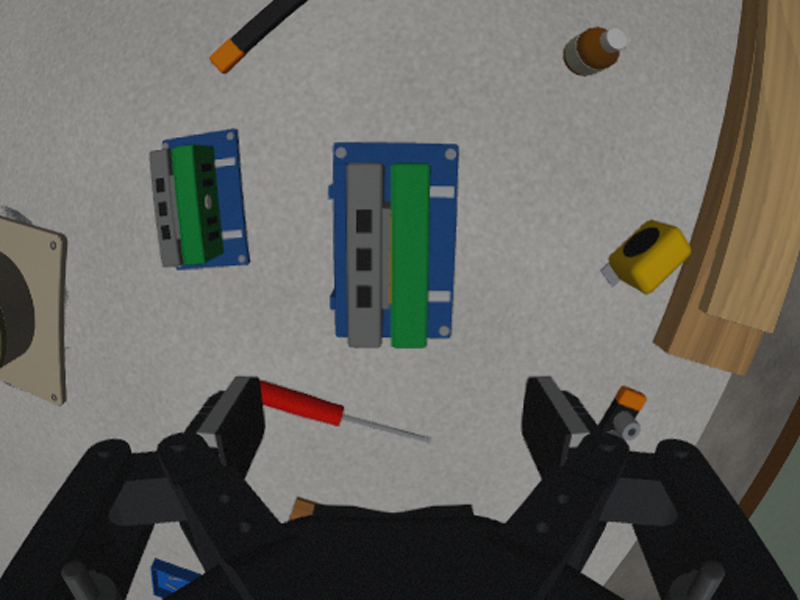

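The wrist view shows the jig case: grey half at x 348-382, green half at x 391-430, rows 164-347, with the notch gap at columns 382-391 at both ends. An enlarged crop will refine the pose.

Run:
```python
import cv2,numpy as np
a=cv2.imread("pics/w1.png")
t=a[95:135,215:285];b=a[195:230,215:285]
cv2.imwrite("pics/c2.png",np.vstack([cv2.resize(x,None,fx=7.5,fy=7.5,interpolation=cv2.INTER_CUBIC) for x in(t,b)]))
```

```text
(no output)
```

View pics/c2.png

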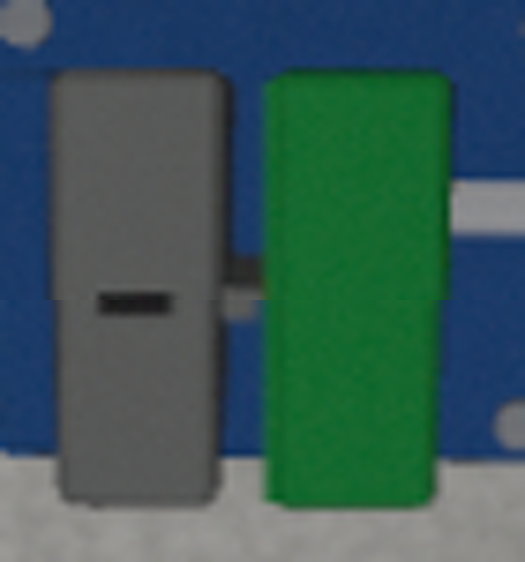

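Run:
```python
from h import *
d=np.load("w1.npz");P=T(d["p"],d["q"])
f=lambda x,y,oy:np.array([(x+.5)/7.5-.5+215,(y+.5)/7.5-.5+oy])
obs=[("wrist",f(51,69,95),(-.034,.075,.088),P),("wrist",f(229,69,95),(-.006,.075,.088),P),
("wrist",f(57,207,195),(-.034,-.075,.088),P),("wrist",f(220,207,195),(-.006,-.075,.088),P)]
s,r=fit(obs,[.481,.194,.27]);print(s,np.degrees(s[2]),r.round(2))
A=R.from_euler('z',s[2]).as_matrix()
for u in [f(264,72,95),f(452,72,95),f(266,208,195),f(437,208,195)]:
    X=onz("wrist",u,.088,P);print((A.T@(X-[s[0],s[1],0])).round(4))
# combine with scene/side
S=lambda x,y,ox,oy:np.array([ox+x/5,oy+y/5])
```

```text
[0.47814264 0.19569892 0.25385427] 14.544778306305915 [[-0.03 -0.52]
 [ 0.01 -0.45]
 [ 0.02  0.42]
 [-0.01  0.82]]
[-0.0005  0.0741  0.088 ]
[0.0289 0.0747 0.088 ]
[ 0.0019 -0.0739  0.088 ]
[ 0.0312 -0.0735  0.088 ]
```

step_arm(
  commands=[85,0.035,-0.6,0,0,0,-0.1,85,0.035,-0.6,0,0,0,-0.1,85,0.035,-0.6,0,0,0,-0.1,85,0.035,-0.6,0,0,0,-0.1,85,0.035,-0.6,0,0,0,-0.1,85,0.035,-0.6,0,0,0,-0.1,85,0.035,-0.6,0,0,0,-0.1,85,0.035,-0.6,0,0,0,-0.1,85,0.035,-0.6,0,0,0,-0.1,85,0.035,-0.6,0,0,0,-0.1],
)

```text
clock: 2.65
position: [0.5021, -0.1648, 0.3003]
ee_rot: [0.722, 0.692, 0.0, -0.0]
ft_force: [-0.1, -0.5, -0.2]
grip_width: 0.995
grasp_force: 0.0
```

Run:
```python
from h import *
o=get_obs();im=camera("wrist");np.savez("w2.npz",p=o["position"],q=o["ee_rot"])
print(o["position"],o["ee_rot"],o["clock"])
cv2.imwrite("pics/w2.png",im[:,:,::-1])
P=T(o["position"],o["ee_rot"])
c=proj("wrist",np.array([.502,-.186,.05]),P);print(c)
x0,y0=int(c[0])-66,int(c[1])-55;x0=max(x0,0);y0=min(max(y0,0),284);print(x0,y0)
cv2.imwrite("pics/w2b.png",cv2.resize(im[y0:y0+100,x0:x0+133,::-1],None,fx=6,fy=6,interpolation=cv2.INTER_CUBIC))
```

```text
[ 0.50210057 -0.16477457  0.30029366] [ 7.22188483e-01  6.91696292e-01  1.47368743e-04 -1.14055277e-04] 2.65
[251.46055352 176.90547968]
185 121
```

View pics/w2b.png

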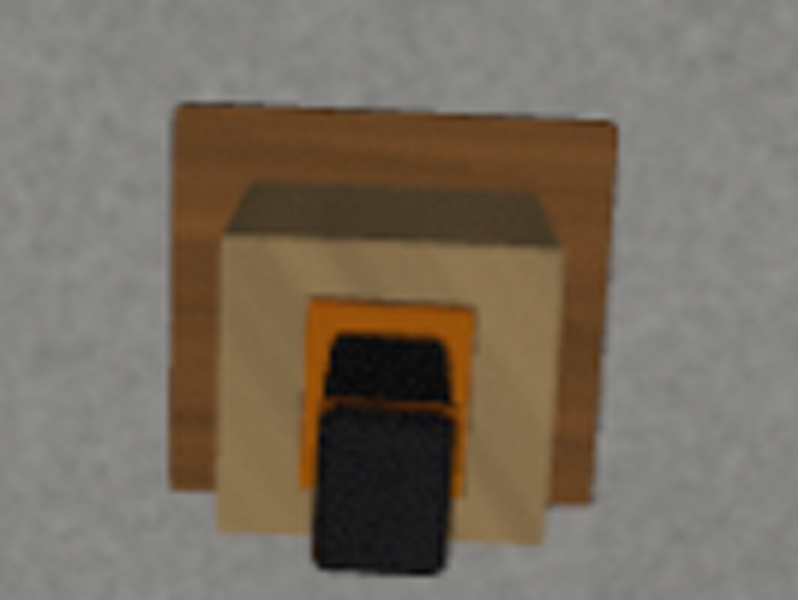

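The picture shows the stand block top with corners at (222,234), (565,247), (217,530), (545,543), and the orange collar at (310,300)-(463,495). The black handle top is at (317,410)-(440,573).

Run:
```python
from h import *
d=np.load("w2.npz");P=T(d["p"],d["q"])
f=lambda x,y:np.array([(x+.5)/6-.5+185,(y+.5)/6-.5+121])
def go(l):
    s,r=fit([("wrist",f(*u),L,P) for u,L in l],[.502,-.186,-.04]);print(s[:2].round(4),np.degrees(s[2]).round(2),r.round(1).tolist())
q=lambda a,b,z:[(-a,b,z),(a,b,z),(-a,-b,z),(a,-b,z)]
B=list(zip([(222,234),(565,247),(217,530),(545,543)],q(.035,.032,.086)))
F=list(zip([(178,104),(616,121),(170,491),(592,504)],q(.055,.05,.008)))
go(B);go(F);go(B+F)
C=list(zip([(309,299),(476,309),(302,489),(464,496)],q(.017,.020,.092)))
H=list(zip([(317,408),(456,417),(314,572),(443,576)],q(.012,.015,.154)))
go(C);go(H);go(C+H)
```

```text
[ 0.4989 -0.1887] -4.85 [[-0.1, -0.1], [0.1, 0.0], [-0.0, 0.1], [0.1, 0.0]]
[ 0.4988 -0.1886] -4.67 [[-1.1, -0.2], [0.8, -0.2], [-0.2, 0.0], [0.4, 0.5]]
[ 0.4989 -0.1886] -4.76 [[-0.2, -0.1], [0.0, -0.0], [0.0, 0.1], [0.1, -0.0], [-1.0, -0.2], [0.9, -0.1], [-0.2, 0.0], [0.4, 0.5]]
[ 0.4991 -0.1887] -5.45 [[-0.1, 0.1], [0.2, -0.1], [-0.2, -0.1], [0.1, 0.1]]
[ 0.4985 -0.1883] -5.41 [[-0.3, -0.2], [0.3, -0.6], [-0.8, 0.2], [0.7, 0.7]]
[ 0.4988 -0.1885] -5.4 [[-0.4, -0.0], [-0.1, -0.3], [-0.4, -0.2], [-0.1, -0.1], [-0.0, -0.1], [0.6, -0.4], [-0.6, 0.4], [1.0, 0.8]]
```

step_arm(
  commands=[85,-0.0055,-0.0397,0,0,0,-0.0163,85,-0.0055,-0.0397,0,0,0,-0.0163,85,-0.0055,-0.0397,-0.08,0,0,-0.0163,85,-0.0055,-0.0397,-0.16,0,0,-0.0163,85,-0.0055,-0.0397,-0.24,0,0,-0.0163,85,-0.0055,-0.0397,-0.3,0,0,-0.0163,85,-0.0055,-0.0397,-0.3255,0,0,-0.0163,85,-0.0055,-0.0397,-0.3255,0,0,-0.0163,60,-0.0055,-0.0397,-0.3255,0,0,-0.0163,50,-0.0055,-0.0397,-0.3255,0,0,-0.0163],
)

```text
clock: 3.95
position: [0.4994, -0.1901, 0.1063]
ee_rot: [0.74, 0.672, 0.001, 0.001]
ft_force: [0.6, -0.0, -0.6]
grip_width: 0.598
grasp_force: 0.0
```

step_arm(
  commands=[35,0,0,0,0,0,0,15,0,0,0,0,0,0,15,0,0,0,0,0,0,15,0,0,0,0,0,0,15,0,0,0,0,0,0,15,0,0,0,0,0,0,15,0,0,0,0,0,0,15,0,0,0,0,0,0,15,0,0,0,0,0,0,15,0,0,0,0,0,0],
  squeeze=70,
)

```text
clock: 5.2
position: [0.4989, -0.1899, 0.1056]
ee_rot: [0.74, 0.672, 0.0, 0.0]
ft_force: [-1.3, 1.3, 6.2]
grip_width: 0.274
grasp_force: 69.0
```

step_arm(
  commands=[15,0,0,0.03,0,0,0,15,0,0,0.08,0,0,0,15,0,0,0.13,0,0,0,15,0,0,0.18,0,0,0,15,0,0,0.217,0,0,0,15,-0.01,0.08,0.217,0,0,0.02,15,-0.02,0.16,0.217,0,0,0.04,15,-0.03,0.24,0.217,0,0,0.06,15,-0.03,0.32,0.217,0,0,0.08,15,-0.03,0.32,0.217,0,0,0.08],
)

```text
clock: 6.45
position: [0.4803, 0.0058, 0.2359]
ee_rot: [0.648, 0.762, 0.0, -0.0]
ft_force: [0.6, -1.1, -1.2]
grip_width: 0.273
grasp_force: 68.7
```

```bash
cat > t.py <<'E'
from h import *
o=get_obs();J=np.array([.4781,.1957]);yaw=np.radians(14.54)
q=o["ee_rot"];a=np.arctan2(q[1]**2-q[0]**2,2*q[0]*q[1])
c,s=np.cos(yaw),np.sin(yaw);A=np.array([[c,-s],[s,c]])
w=o["position"][:2]+.0013*np.array([-np.sin(a),np.cos(a)])
print("tcp",o["position"].round(4),"wedge in jig mm",(A.T@(w-J)*1e3).round(2),"tip z",((o["position"][2]-.0896)*1e3).round(1),"yaw err",np.degrees(a-yaw).round(2),"F",(A.T@o["ft_force"][:2]).round(1),o["ft_force"][2].round(1),"t",o["clock"])
for n,X in(("L",(4.2,58)),("R",(4.2,-58))):
    d=A@(np.array(X)/1e3)+J-w; print(n,"shift frac",(d/.6).round(4))
print("turn frac",((yaw-a)/np.pi).round(4), R.from_quat(q).as_matrix()[:,2].round(4))
E
python3 t.py
```

```text
tcp [0.4803 0.0058 0.2359] wedge in jig mm [ -45.42 -183.1 ] tip z 146.3 yaw err -5.29 F [ 0.3 -1.2] -1.2 t 6.45
L shift frac [-0.0208  0.4097]
R shift frac [0.0277 0.2226]
turn frac 0.0294 [ 4.e-04  7.e-04 -1.e+00]
```

step_arm(
  commands=[15,-0.005,0.09,0,0,0,0.0294,15,-0.01,0.18,0,0,0,0.0294,15,-0.015,0.27,0,0,0,0.0294,15,-0.0208,0.35,0,0,0,0.0294,15,-0.0208,0.4097,0,0,0,0.0294,15,-0.0208,0.4097,0,0,0,0.0294,15,-0.0208,0.4097,-0.07,0,0,0.0294,15,-0.0208,0.4097,-0.08,0,0,0.0294,15,-0.0208,0.4097,-0.08,0,0,0.0294,15,-0.0208,0.4097,-0.08,0,0,0.0294],
)

```text
clock: 7.7
position: [0.4689, 0.2479, 0.1889]
ee_rot: [0.615, 0.789, 0.001, 0.0]
ft_force: [0.2, -0.2, -0.7]
grip_width: 0.274
grasp_force: 68.9
```

```bash
python3 t.py
python3 - <<'E'
from h import *
im=camera("wrist");s=camera("side");c=camera("scene")
cv2.imwrite("pics/w3.png",im[:,:,::-1])
f=lambda i,x,y:cv2.resize(i[y:y+60,x:x+80,::-1],(400,300),interpolation=cv2.INTER_CUBIC)
cv2.imwrite("pics/c3.png",np.vstack([np.hstack([f(s,180,125),f(c,260,140)]),cv2.resize(im[140:290,150:350,::-1],(800,600),interpolation=cv2.INTER_CUBIC)[150:450]]))
E
```

```text
tcp [0.4689 0.2479 0.1889] wedge in jig mm [ 4.21 54.11] tip z 99.3 yaw err -0.42 F [ 0.2 -0.3] -0.7 t 7.7
L shift frac [-0.0016  0.0063]
R shift frac [ 0.0469 -0.1809]
turn frac 0.0023 [ 0.0018  0.0013 -1.    ]
```

View pics/c3.png

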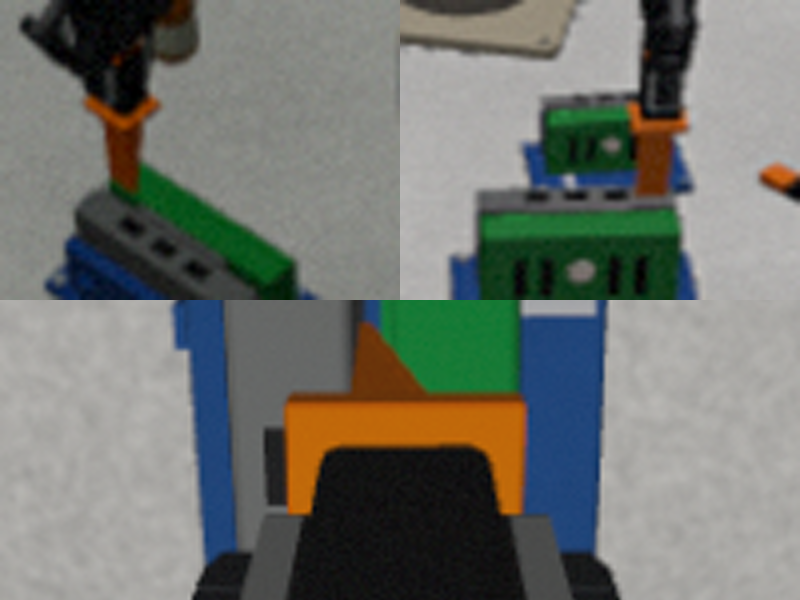

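The wrist crop shows the wedge tip at x 357-375, between the grey edge (about 355) and the green edge (about 382), so it is over the left notch.

step_arm(
  commands=[15,-0.0016,0.0063,0,0,0,0.0023,15,-0.0016,0.0063,-0.01,0,0,0.0023,15,-0.0016,0.0063,-0.015,0,0,0.0023,15,-0.0016,0.0063,-0.02,0,0,0.0023,15,-0.0016,0.0063,-0.025,0,0,0.0023,15,-0.0016,0.0063,-0.03,0,0,0.0023,15,-0.0016,0.0063,-0.034,0,0,0.0023,15,-0.0016,0.0063,-0.034,0,0,0.0023,15,-0.0016,0.0063,-0.034,0,0,0.0023,15,-0.0016,0.0063,-0.034,0,0,0.0023],
)

```text
clock: 9.1
position: [0.4672, 0.2518, 0.167]
ee_rot: [0.612, 0.791, 0.0, 0.0]
ft_force: [-0.4, -0.3, -1.8]
grip_width: 0.275
grasp_force: 68.9
```

```bash
python3 t.py
```

```text
tcp [0.4672 0.2518 0.167 ] wedge in jig mm [ 3.49 58.3 ] tip z 77.4 yaw err 0.04 F [-0.4 -0.2] -1.8 t 9.1
L shift frac [ 0.0013 -0.0002]
R shift frac [ 0.0498 -0.1873]
turn frac -0.0002 [ 2.e-04  2.e-04 -1.e+00]
```

step_arm(
  commands=[15,0,0,-0.005,0,0,0,15,0,0,-0.009,0,0,0,15,0,0,-0.013,0,0,0,15,0,0,-0.017,0,0,0,15,0,0,-0.021,0,0,0,15,0,0,-0.025,0,0,0,15,0,0,-0.029,0,0,0,15,0,0,-0.029,0,0,0,15,0,0,-0.029,0,0,0,15,0,0,-0.029,0,0,0],
)

```text
clock: 10.35
position: [0.4663, 0.2516, 0.149]
ee_rot: [0.612, 0.791, -0.001, -0.0]
ft_force: [-5.3, -0.9, 0.8]
grip_width: 0.272
grasp_force: 69.5
```

```bash
python3 t.py
```

```text
tcp [0.4663 0.2516 0.149 ] wedge in jig mm [ 2.66 58.38] tip z 59.4 yaw err 0.05 F [-5.3  0.4] 0.8 t 10.35
L shift frac [0.0026 0.    ]
R shift frac [ 0.0512 -0.1871]
turn frac -0.0003 [-1.6e-03 -6.0e-04 -1.0e+00]
```

step_arm(
  commands=[15,0,0,0.03,0,0,0,15,0,0,0.06,0,0,0,15,0,0,0.075,0,0,0,15,0,0,0.075,0,0,0,15,0.0256,-0.0936,0.075,0,0,0,15,0.0512,-0.1871,0.075,0,0,0,15,0.0512,-0.1871,0.075,0,0,0,15,0.0512,-0.1871,0.07,0,0,0,15,0.0512,-0.1871,0.07,0,0,0,15,0.0512,-0.1871,0.07,0,0,0],
)

```text
clock: 11.6
position: [0.4975, 0.1405, 0.1912]
ee_rot: [0.611, 0.792, -0.0, -0.0]
ft_force: [-0.4, -0.1, -1.2]
grip_width: 0.271
grasp_force: 69.3
```

```bash
python3 t.py
python3 - <<'E'
from h import *
im=camera("wrist")
cv2.imwrite("pics/w4.png",im[:,:,::-1])
cv2.imwrite("pics/c4.png",cv2.resize(im[60:240,205:305,::-1],None,fx=3.3,fy=3.3,interpolation=cv2.INTER_CUBIC))
E
```

```text
tcp [0.4975 0.1405 0.1912] wedge in jig mm [  4.92 -57.02] tip z 101.6 yaw err 0.14 F [-0.4  0. ] -1.2 t 11.6
L shift frac [-0.0493  0.1853]
R shift frac [-0.0008 -0.0019]
turn frac -0.0008 [-3.e-04 -1.e-04 -1.e+00]
```

View pics/c4.png

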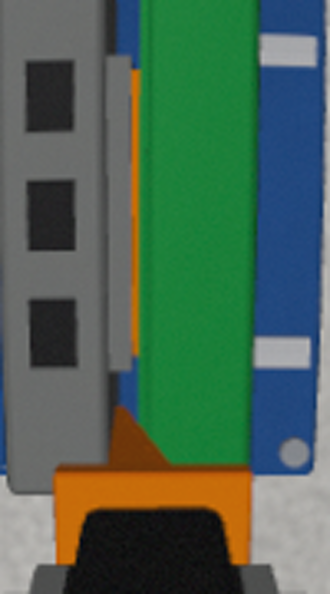

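The tongue shows as an even strip of about 2 mm (x 131-139) along the seam. The wedge tip (x 117-127) lies between grey (106) and green (140) at the right notch.

step_arm(
  commands=[15,-0.0008,-0.0019,-0.01,0,0,0,15,-0.0008,-0.0019,-0.025,0,0,0,15,-0.0008,-0.0019,-0.04,0,0,0,15,-0.0008,-0.0019,-0.05,0,0,0,15,-0.0008,-0.0019,-0.06,0,0,0,15,-0.0008,-0.0019,-0.07,0,0,0,15,-0.0008,-0.0019,-0.08,0,0,0,15,-0.0008,-0.0019,-0.0875,0,0,0,15,-0.0008,-0.0019,-0.0875,0,0,0,15,-0.0008,-0.0019,-0.0875,0,0,0],
)

```text
clock: 12.9
position: [0.4962, 0.138, 0.1381]
ee_rot: [0.612, 0.791, -0.001, -0.001]
ft_force: [-4.5, -0.7, -2.3]
grip_width: 0.274
grasp_force: 69.5
```

```bash
python3 t.py
```

```text
tcp [0.4962 0.138  0.1381] wedge in jig mm [  3.06 -59.1 ] tip z 48.5 yaw err 0.04 F [-4.5  0.4] -2.3 t 12.9
L shift frac [-0.0472  0.1894]
R shift frac [0.0014 0.0023]
turn frac -0.0002 [-2.5e-03 -9.0e-04 -1.0e+00]
```

step_arm(
  commands=[15,0,0,0.03,0,0,0,15,0,0,0.06,0,0,0,15,0,0,0.088,0,0,0,15,0,0,0.088,0,0,0,15,-0.0236,0.0947,0.088,0,0,0,15,-0.0472,0.1894,0.088,0,0,0,15,-0.0472,0.1894,0.088,0,0,0,15,-0.0472,0.1894,0.088,0,0,0,15,-0.0472,0.1894,0.088,0,0,0,15,-0.0472,0.1894,0.088,0,0,0],
)

```text
clock: 14.15
position: [0.4694, 0.2509, 0.1917]
ee_rot: [0.612, 0.791, 0.0, 0.0]
ft_force: [0.4, 0.5, -1.8]
grip_width: 0.275
grasp_force: 69.6
```

```bash
python3 t.py
```

```text
tcp [0.4694 0.2509 0.1917] wedge in jig mm [ 5.48 56.93] tip z 102.1 yaw err -0.07 F [0.5 0.4] -1.8 t 14.15
L shift frac [-0.0025  0.0012]
R shift frac [ 0.046 -0.186]
turn frac 0.0004 [ 1.e-04 -0.e+00 -1.e+00]
```

step_arm(
  commands=[15,-0.0025,0.0012,-0.01,0,0,0,15,-0.0025,0.0012,-0.025,0,0,0,15,-0.0025,0.0012,-0.04,0,0,0,15,-0.0025,0.0012,-0.053,0,0,0,15,-0.0025,0.0012,-0.066,0,0,0,15,-0.0025,0.0012,-0.08,0,0,0,15,-0.0025,0.0012,-0.095,0,0,0,15,-0.0025,0.0012,-0.1085,0,0,0,15,-0.0025,0.0012,-0.1085,0,0,0,15,-0.0025,0.0012,-0.1085,0,0,0],
)

```text
clock: 15.4
position: [0.4665, 0.2523, 0.1259]
ee_rot: [0.612, 0.791, -0.001, -0.001]
ft_force: [-5.3, -0.9, -2.8]
grip_width: 0.272
grasp_force: 69.5
```

```bash
python3 t.py
```

```text
tcp [0.4665 0.2523 0.1259] wedge in jig mm [ 2.96 59.01] tip z 36.3 yaw err 0.04 F [-5.4  0.5] -2.8 t 15.4
L shift frac [ 0.0024 -0.0011]
R shift frac [ 0.051  -0.1883]
turn frac -0.0002 [-0.0023 -0.0012 -1.    ]
```

step_arm(
  commands=[15,0,0,0.03,0,0,0,15,0,0,0.07,0,0,0,15,0,0,0.11,0,0,0,15,0,0,0.11,0,0,0,15,0.0245,-0.0945,0.11,0,0,0,15,0.049,-0.189,0.11,0,0,0,15,0.049,-0.189,0.11,0,0,0,15,0.049,-0.189,0.11,0,0,0,15,0.049,-0.189,0.11,0,0,0,15,0.049,-0.189,0.11,0,0,0],
)

```text
clock: 16.65
position: [0.4967, 0.1403, 0.1925]
ee_rot: [0.611, 0.792, -0.0, -0.0]
ft_force: [-0.7, 0.3, -0.4]
grip_width: 0.27
grasp_force: 69.7
```

```bash
python3 t.py
python3 - <<'E'
from h import *
im=camera("wrist")
cv2.imwrite("pics/w5.png",im[:,:,::-1])
cv2.imwrite("pics/c5.png",cv2.resize(im[60:240,205:305,::-1],None,fx=3.3,fy=3.3,interpolation=cv2.INTER_CUBIC))
E
```

```text
tcp [0.4967 0.1403 0.1925] wedge in jig mm [  4.1  -57.01] tip z 102.9 yaw err 0.14 F [-0.6  0.4] -0.4 t 16.65
L shift frac [-0.048   0.1856]
R shift frac [ 0.0006 -0.0016]
turn frac -0.0008 [-0. -0. -1.]
```

View pics/c5.png

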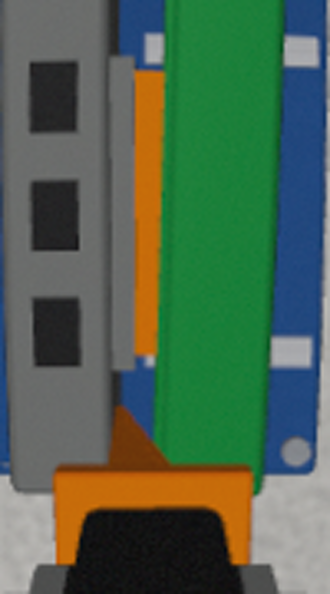

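The left end is about 8 mm open and the right end about 5.5 mm, as intended. Next is the right end, to about 10 mm.

step_arm(
  commands=[15,0.0006,-0.0016,-0.02,0,0,0,15,0.0006,-0.0016,-0.04,0,0,0,15,0.0006,-0.0016,-0.055,0,0,0,15,0.0006,-0.0016,-0.07,0,0,0,15,0.0006,-0.0016,-0.085,0,0,0,15,0.0006,-0.0016,-0.1,0,0,0,15,0.0006,-0.0016,-0.115,0,0,0,15,0.0006,-0.0016,-0.125,0,0,0,15,0.0006,-0.0016,-0.125,0,0,0,15,0.0006,-0.0016,-0.125,0,0,0],
)

```text
clock: 17.95
position: [0.4963, 0.138, 0.1169]
ee_rot: [0.612, 0.791, -0.001, -0.001]
ft_force: [-5.0, -1.7, -1.8]
grip_width: 0.275
grasp_force: 69.5
```

```bash
python3 t.py
```

```text
tcp [0.4963 0.138  0.1169] wedge in jig mm [  3.11 -59.12] tip z 27.3 yaw err 0.04 F [-5.3 -0.4] -1.8 t 17.95
L shift frac [-0.0472  0.1894]
R shift frac [0.0013 0.0023]
turn frac -0.0002 [-2.3e-03 -8.0e-04 -1.0e+00]
```

step_arm(
  commands=[15,0,0,0.03,0,0,0,15,0,0,0.07,0,0,0,15,0,0,0.11,0,0,0,15,0,0,0.125,0,0,0,15,-0.0246,0.095,0.125,0,0,0,15,-0.0492,0.19,0.125,0,0,0,15,-0.0492,0.19,0.125,0,0,0,15,-0.0492,0.19,0.125,0,0,0,15,-0.0492,0.19,0.125,0,0,0,15,-0.0492,0.19,0.125,0,0,0],
)

```text
clock: 19.2
position: [0.4682, 0.2513, 0.1927]
ee_rot: [0.612, 0.791, 0.0, 0.0]
ft_force: [0.1, -0.7, -2.4]
grip_width: 0.269
grasp_force: 69.8
```

```bash
python3 t.py
```

```text
tcp [0.4682 0.2513 0.1927] wedge in jig mm [ 4.43 57.62] tip z 103.1 yaw err -0.07 F [-0.1 -0.7] -2.4 t 19.2
L shift frac [-0.0005  0.0005]
R shift frac [ 0.048  -0.1866]
turn frac 0.0004 [ 3.e-04  1.e-04 -1.e+00]
```

step_arm(
  commands=[15,-0.0005,0.0005,-0.02,0,0,0,15,-0.0005,0.0005,-0.04,0,0,0,15,-0.0005,0.0005,-0.055,0,0,0,15,-0.0005,0.0005,-0.07,0,0,0,15,-0.0005,0.0005,-0.085,0,0,0,15,-0.0005,0.0005,-0.1,0,0,0,15,-0.0005,0.0005,-0.115,0,0,0,15,-0.0005,0.0005,-0.125,0,0,0,15,-0.0005,0.0005,-0.125,0,0,0,15,-0.0005,0.0005,-0.125,0,0,0],
)

```text
clock: 20.45
position: [0.4665, 0.2523, 0.1169]
ee_rot: [0.612, 0.791, -0.001, -0.001]
ft_force: [-4.7, -1.4, -3.1]
grip_width: 0.27
grasp_force: 69.7
```

```bash
python3 t.py
```

```text
tcp [0.4665 0.2523 0.1169] wedge in jig mm [ 2.94 58.99] tip z 27.3 yaw err 0.04 F [-4.9 -0.2] -3.1 t 20.45
L shift frac [ 0.0025 -0.0011]
R shift frac [ 0.051  -0.1882]
turn frac -0.0002 [-0.0021 -0.0011 -1.    ]
```

step_arm(
  commands=[15,0,0,0.03,0,0,0,15,0,0,0.07,0,0,0,15,0,0,0.11,0,0,0,15,0,0,0.14,0,0,0,15,0.0246,-0.095,0.14,0,0,0,15,0.049,-0.19,0.14,0,0,0,15,0.049,-0.19,0.14,0,0,0,15,0.049,-0.19,0.14,0,0,0,15,0.049,-0.19,0.14,0,0,0,15,0.049,-0.19,0.14,0,0,0],
)

```text
clock: 21.7
position: [0.4967, 0.1396, 0.2016]
ee_rot: [0.611, 0.792, 0.0, -0.0]
ft_force: [0.2, 0.2, -1.7]
grip_width: 0.271
grasp_force: 69.8
```

```bash
python3 t.py
python3 - <<'E'
from h import *
im=camera("wrist")
cv2.imwrite("pics/w6.png",im[:,:,::-1])
cv2.imwrite("pics/c6.png",cv2.resize(im[60:240,205:305,::-1],None,fx=3.3,fy=3.3,interpolation=cv2.INTER_CUBIC))
E
```

```text
tcp [0.4967 0.1396 0.2016] wedge in jig mm [  3.9  -57.62] tip z 112.0 yaw err 0.13 F [0.2 0.1] -1.7 t 21.7
L shift frac [-0.0479  0.1867]
R shift frac [ 0.0006 -0.0005]
turn frac -0.0007 [ 0.  0. -1.]
```

View pics/c6.png

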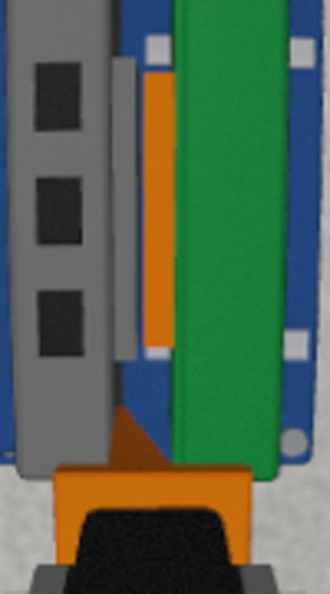

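Blue now shows between the tongue (x 143-175) and the grey half (x 136) along the whole seam, evenly, so the tongue is clear at both ends. Now I'll return the wedge.

step_arm(
  commands=[15,0,0,0.0565,0,0,0,15,0.0005,-0.09,0.0565,0,0,-0.02,15,0.001,-0.18,0.0565,0,0,-0.04,15,0.002,-0.27,0.0565,0,0,-0.06,15,0.003,-0.36,0.0565,0,0,-0.08,15,0.0037,-0.45,0.0565,0,0,-0.1,15,0.0037,-0.549,0.0565,0,0,-0.1118,15,0.0037,-0.549,0.0565,0,0,-0.1118,15,0.0037,-0.549,0.0565,0,0,-0.1118,15,0.0037,-0.549,0.0565,0,0,-0.1118],
)

```text
clock: 23.0
position: [0.4995, -0.1892, 0.2354]
ee_rot: [0.74, 0.673, 0.0, -0.0]
ft_force: [0.2, -0.2, -1.2]
grip_width: 0.274
grasp_force: 69.8
```

```bash
cat > t2.py <<'E'
from h import *
o=get_obs();q=o["ee_rot"];a=np.degrees(np.arctan2(q[1]**2-q[0]**2,2*q[0]*q[1]))
print(o["position"].round(4),"yaw",a.round(2),"shift",((np.array([.4989,-.1899,.1056])-o["position"])/.6).round(4),"turn",((-5.5-a)/180).round(4),o["ft_force"].round(1),o["clock"])
E
python3 t2.py
```

```text
[ 0.4995 -0.1892  0.2354] yaw -5.4 shift [-0.001  -0.0011 -0.2164] turn -0.0006 [ 0.2 -0.2 -1.2] 23.0
```

step_arm(
  commands=[15,-0.001,-0.0011,-0.05,0,0,0,15,-0.001,-0.0011,-0.08,0,0,0,15,-0.001,-0.0011,-0.095,0,0,0,15,-0.001,-0.0011,-0.11,0,0,0,15,-0.001,-0.0011,-0.125,0,0,0,15,-0.001,-0.0011,-0.145,0,0,0,15,-0.001,-0.0011,-0.165,0,0,0,15,-0.001,-0.0011,-0.185,0,0,0,15,-0.001,-0.0011,-0.2,0,0,0,15,-0.001,-0.0011,-0.2,0,0,0],
)

```text
clock: 24.25
position: [0.4981, -0.1914, 0.1148]
ee_rot: [0.741, 0.672, -0.0, -0.0]
ft_force: [0.6, -0.3, -1.1]
grip_width: 0.27
grasp_force: 69.8
```

```bash
python3 t2.py
```

```text
[ 0.4981 -0.1914  0.1148] yaw -5.55 shift [ 0.0013  0.0024 -0.0154] turn 0.0003 [ 0.6 -0.3 -1.1] 24.25
```

step_arm(
  commands=[15,0.001,0.0018,0,0,0,0,15,0.001,0.0018,-0.005,0,0,0,15,0.001,0.0018,-0.01,0,0,0,15,0.001,0.0018,-0.013,0,0,0,15,0.001,0.0018,-0.015,0,0,0,15,0.001,0.0018,-0.016,0,0,0,15,0.001,0.0018,-0.0165,0,0,0,15,0.001,0.0018,-0.0165,0,0,0,15,0.001,0.0018,-0.0165,0,0,0,15,0.001,0.0018,-0.0165,0,0,0],
)

```text
clock: 25.5
position: [0.4991, -0.1903, 0.1057]
ee_rot: [0.74, 0.672, 0.0, 0.0]
ft_force: [0.6, 0.5, -0.5]
grip_width: 0.269
grasp_force: 69.8
```

```bash
python3 t2.py
```

```text
[ 0.4991 -0.1903  0.1057] yaw -5.55 shift [-0.0004  0.0007 -0.0001] turn 0.0003 [ 0.6  0.5 -0.5] 25.5
```

step_arm(
  commands=[15,0,0,-0.0005,0,0,0,15,0,0,-0.001,0,0,0,15,0,0,-0.0015,0,0,0,15,0,0,-0.002,0,0,0,15,0,0,-0.0025,0,0,0,15,0,0,-0.003,0,0,0,15,0,0,-0.003,0,0,0,15,0,0,-0.003,0,0,0,15,0,0,-0.003,0,0,0,15,0,0,-0.003,0,0,0],
)

```text
clock: 26.75
position: [0.4992, -0.1904, 0.1055]
ee_rot: [0.741, 0.672, 0.001, -0.0]
ft_force: [-10.3, 4.4, 22.4]
grip_width: 0.273
grasp_force: 72.9
```

step_arm(
  commands=[15,0,0,0.002,0,0,0,15,0,0,0.002,0,0,0,30,0,0,0.002,0,0,0,50,0,0,0.002,0,0,0,85,0,0,0.002,0,0,0,85,0,0,0.002,0,0,0,85,0,0,0.002,0,0,0,85,0,0,0.002,0,0,0,85,0,0,0.002,0,0,0,85,0,0,0.002,0,0,0],
)

```text
clock: 28.0
position: [0.4991, -0.1904, 0.105]
ee_rot: [0.741, 0.672, 0.0, 0.0]
ft_force: [-0.4, -0.5, 0.4]
grip_width: 0.994
grasp_force: 0.0
```

step_arm(
  commands=[85,0,0,0.03,0,0,0,85,0,0,0.08,0,0,0,85,0,0,0.14,0,0,0,85,0,0,0.2,0,0,0,85,0,0,0.26,0,0,0,85,0.005,0.04,0.323,0,0,0.016,85,0.005,0.04,0.323,0,0,0.016,85,0.005,0.04,0.323,0,0,0.016,85,0.005,0.04,0.323,0,0,0.016,85,0.005,0.04,0.323,0,0,0.016],
)

```text
clock: 29.25
position: [0.5017, -0.1667, 0.2983]
ee_rot: [0.724, 0.69, -0.0, -0.0]
ft_force: [-0.9, 1.4, 1.0]
grip_width: 0.997
grasp_force: 0.0
```

```bash
python3 t2.py
python3 - <<'E'
from h import *
im=camera("wrist")[:,:,::-1].copy();cv2.imwrite("pics/w7.png",im)
d=np.load("w2.npz");old=cv2.imread("pics/w2.png")
o=get_obs();print(o["position"]-d["p"],o["ee_rot"]-d["q"])
# centroid / extents of orange & black masks at the stand, before and after
for i in(old,im):
    r=i[120:225,185:320];h=cv2.cvtColor(r,cv2.COLOR_BGR2HSV)
    m=(((h[...,0]>8)&(h[...,0]<20)&(h[...,1]>210)&(h[...,2]>120))).astype(np.uint8);k=(h[...,2]<50).astype(np.uint8)
    for q in(m,k):
        ys,xs=np.nonzero(q);print(len(xs),xs.mean().round(2),ys.mean().round(2),xs.min(),xs.max(),ys.min(),ys.max(),end=' | ')
    print()
E
```

```text
[ 0.5017 -0.1667  0.2983] yaw -2.72 shift [-0.0046 -0.0386 -0.3211] turn -0.0154 [-0.9  1.4  1. ] 29.25
[-0.00032731 -0.00189307 -0.00193546] [ 0.00146133 -0.00152911 -0.00051501 -0.00015636]
226 62.74 59.43 50 78 51 82 | 808 63.47 77.18 52 75 57 96 | 
225 63.88 58.56 52 79 50 81 | 821 65.06 76.43 54 76 56 95 |
```

```bash
python3 -c "
from workcell import *
print(hand_in())"
```

```text
the job is handed in; nothing more can be done
None
```

The job is handed in at 29 s of the 72 s: the case is open about 10 mm at both ends with the tongue clear, neither end by my estimate more than about 3 mm ahead of the other, and the wedge is back fully home and upright in its stand, released.

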